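Clamp a sweets mould in its jig

TASK

With the fingertips, push the wooden mould along its slot until it is fully home against the fence, then flip the clamp's lever over past its centre so that it snaps shut and the rubber foot holds the mould down. Only push: do not lift or tip the mould, leave the jar, cup, cutter and spatula where they are, and take the hand away at the end.

Things in the scene. Friction and masses are not known exactly. Their poses are not given: they have to be found in the camera images.
- jig: Fixed clamping jig: a white board 270 x 130 x 10 mm flat on the bench. Origin: centre of its underside; +x along its length, the way the mould is pushed; z up. Along x run two steel rails (x -50 to +55 mm, inner faces at y = -48 and +48 mm, tops 24 mm above the bench). Bare board at the slot's open end, x below -65 mm. The fence and the clamp stand at the +x end.
- fence (a point): Middle of the foot of the steel fence that closes the slot, on its face towards the mould: jig x = +55 mm, y = 0, 10 mm above the bench. The fence is 12 mm thick, its top 34 mm above the bench.
- mould: Loose wooden sweets mould, 120 (x) x 90 (y) x 30 mm, about 0.25 kg, two round cavities in its top, flat on the jig's board (top 40 mm above the bench), 3 mm play to each rail. Origin: centre of the underside; x about along the jig's x. Starts 30 to 60 mm short of the fence; fully home its origin is at jig x = -5 mm, its pushed end face at -65 mm. Slides with 1 to 3 N.
- clamp: The clamp's moving part, one rigid piece: pressing arm with rubber foot, and handle with cross bar. Origin: its pivot (axis along the jig's y) in a steel bracket 72 mm high and 34 mm wide behind the fence: jig x = +90 mm, y = 0, 62 mm above the bench. It turns with the lever.
- lever (a joint): Angle of the clamp's lever (rad). 0 = open, as it starts: handle leaning 30 degrees to the jig's +x, away from the mould. Grows as the handle swings over towards the mould (-x). Sprung: below 0.5 it returns to 0, above 0.5 (handle about upright) it snaps shut by itself. 1.0 = shut, foot on the mould, handle leaning 27 degrees to -x; 1.2 = end stop with no mould under the foot.
- clamp_bar (a point): Centre of the black cross bar at the top of the lever's handle: a cylinder 18 mm in diameter, 56 mm long, along the jig's y, 100 mm from the pivot. Open: jig x about +140 mm, 148 mm above the bench; upright: 162 mm; shut on the mould: jig x about +45 mm, 151 mm above the bench. A level push of up to 14 N on it starts the swing, less further on.
- clamp_foot (a point): Centre of the underside of the clamp's rubber foot, 20 mm in diameter, on the pressing arm 70 mm in front of the pivot. Open: raised, about 110 mm above the bench; shut: on the mould's top at jig x = +20 mm, pressing with about 8 N.
- jar: Bystander: glass jar with a steel lid, 60 mm in diameter, 85 mm high, beside the jig. Origin: centre of the underside. Leave alone.
- cup: Bystander: white ceramic cup, 68 mm in diameter, 65 mm high, beside the jig. Origin: centre of the underside. Leave alone.
- cutter: Bystander: steel ring cutter, 60 mm in diameter, 40 mm high, beside the jig. Origin: centre of the underside. Leave alone.
- spatula: Bystander: flat wooden spatula, 220 x 50 x 8 mm, lying beside the jig along its length. Origin: middle of its underside. Leave alone.
Not all that is in view belongs to the job. Of the things that look like the mould, the smallest one is meant.

How it is judged:
By the outcome, as a careful person would: the job done as asked, in the order asked, and still so for the second after the job is handed in, with the robot touching nothing.
It also fails if it takes over 54 s, if anything falls off the work surface, if the arm or the gripper's body presses on something with over 40 N, if the wrist force passes 120 N, or if a joint passes its speed limit or range.

ROBOT

A 6-joint arm with a two-finger parallel gripper is mounted at the origin on the work surface. World frame = base frame: x ahead of the robot, y to its left, z up, the work surface at z = 0. Lengths are in mm, angles in rad, forces in N, time in s.
With the tool pointing down it reaches from about 350 to 875 mm from the base axis. Payload 15.5 kg.
Tool frame: the origin (TCP) lies between the finger pads; the fingertips stand 22 mm ahead of it and the grasp point (between the pads) lies 3 mm ahead of it (manip.tcp_to_tips is the distance from the TCP to the fingertips, in mm); z points along the fingers, y is the direction in which the jaws open and shut (so a half turn about z gives the same grasp; the last joint's range is limited). The gripper opens to 85 mm and grips with 20 to 120 N. Pads are 22 mm wide; open, the fingers measure 114 mm over their backs; the gripper's body (76 mm by 85 mm) begins 54 mm behind the grasp point. The pads swing forward as they close: fully open they stand 13 mm farther back than shut.
Start: joints at [1.218, 0.494, 1.345, -0, 1.302, -0.096], TCP at [158.737, 604.507, 253.277] pointing down, gripper open.
Joint ranges: [-2.91, 2.91], [-0.82, 2.16], [0.22, 2.67], [-1.22, 4.37], [0.12, 2.79], [-3.08, 3.08]. Speed limits (rad/s): [1.89, 1.89, 2.57, 3.01, 3.01, 3.01].

INTERFACE

Orientations are given as [roll, pitch, yaw] about the fixed x, y, z axes, in that order (R = Rz(yaw) Ry(pitch) Rx(roll)).
In Python, from bench import status, get_image, hand_in, manip gives the robot as it stands.
- The arm moves only by the shell command python3 -m handwheel 'ROWS' [FORCE]. ROWS is JSON, a list of rows, each a list of 3 entries, a list of its own where there are three numbers: the opening in per cent of the stroke, from 0 (shut) to 100 (fully open), then the shift along the tool's x, y, z in m, then the turn, a rotation vector about the tool's x, y, z in rad. In form: [[fingers, [dx, dy, dz], [ax, ay, az]], ...]. A call has 1 to 10 rows; each row shifts and turns the commanded pose from where the row before left it, along the tool's axes as they then stand; what a row does not reach is not made up. A row lasts 1/10 s, in which the tool goes at most 50 mm and 8.59 degrees, less where a joint would pass 70% of its speed; a pose out of reach is approached as far as the arm can. A call with a gripper value outside its range is refused whole. The fingers move at their own pace and stop on an object; FORCE is the grip in N (left out, the last holds). Time passes only in rows, so rows that do not move let the fingers close. It gives the time, the measured TCP pose, the force and the opening at its end, in the units of the state.
- status.sense(): the state, without advancing time (a new reading comes with each control period).
- get_image(name): name is "scene" or "top"; returns a dict with "color" (384x512x3 uint8, blue, green, red), "depth" (384x512 float32, mm along the optical axis (not along the pixel's ray), 0 where there is no reading), "fx", "fy", "cx", "cy" (pixels), "k1" (the pictures are not rectified: a ray, as slopes to the right and down, at radius r is drawn at 1 + k1 r^2 times it, then the intrinsics apply), "origin" and "rotation" of the camera in the world. Camera axes: x right, y up, looking along -z (the intrinsics and any distortion apply to the point x, -y, -z); pixel columns grow to the right and rows downward; lengths in mm; the calibration is good to about 2 mm. A picture is of the moment at which its call begins.
- hand_in(): hands the job in, once; it reports no verdict.
The state is a dict: "clock": time; "joint_pos": joint angles; "qd": joint speeds; "effort": joint torques, N m; "ee_pos": TCP position; "tcp_rot": TCP orientation; "contact_force": force on the tool from outside, world axes, zero at the start; "torque": the same for the moment, N m; "opening": opening from 0.0 (shut) to 1.0 (fully open).
Only numpy, scipy, OpenCV 4.12 (cv2) and the standard library are available. Lean on these libraries where they do the work, as an engineer would, in place of code of your own. Each camera call takes 0.05 s, during which the arm holds its last target.

## Working session

There is one attempt and no reset: what is moved stays moved. The work goes in short steps, Python scripts to look and compute and a shell command to move; the robot and the scene stay as the last step left them, time stands still between calls to the robot, and variables do not carry over. Pictures are saved under pics/ and viewed, and the job is handed in when it is done.

```bash
ls; mkdir -p pics; cat > h.py <<'E'
import numpy as np, cv2
from bench import status, get_image, hand_in, manip
def ray(im,u,v):
    x=(u-im['cx'])/im['fx']; y=(v-im['cy'])/im['fy']
    rd=np.hypot(x,y); r=rd
    for _ in range(30): r=rd/(1+im['k1']*r*r)
    s=r/rd if rd>0 else 1
    d=np.array([x*s,-y*s,-1.0])
    return np.array(im['origin'],float), np.array(im['rotation'],float)@d
def onz(im,u,v,z):
    o,d=ray(im,u,v); return o+d*(z-o[2])/d[2]
def dep(im,u,v):
    o,d=ray(im,u,v); return o+d*float(im['depth'][int(round(v)),int(round(u))])
def proj(im,p):
    c=np.array(im['rotation']).T@(np.array(p,float)-np.array(im['origin'])); x=c[0]/-c[2]; y=-c[1]/-c[2]
    k=1+im['k1']*(x*x+y*y); return np.array([im['cx']+im['fx']*x*k, im['cy']+im['fy']*y*k])
E
python3 - <<'E'
from h import *
import pickle
s=status.sense(); print(s)
for n in('scene','top'):
    im=get_image(n); cv2.imwrite(f'pics/{n}0.png',im['color']); pickle.dump(im,open(n+'0.pkl','wb'))
    print(n,{k:im[k] for k in im if k not in('color','depth')}, (im['depth']>0).mean())
E
```

```text
pics
{'clock': 0.0, 'joint_pos': array([ 1.21846352e+00,  4.94201839e-01,  1.34614182e+00,  1.67810627e-05,
        1.30251154e+00, -9.54521934e-02]), 'qd': array([ 0.00025929, -0.00021161,  0.00059394, -0.00016083,  0.00039984,
       -0.00146913]), 'effort': array([ 2.98762876e-03, -8.82145286e+01, -3.83905935e+01,  6.56030170e-05,
        9.55208496e-03, -2.33945156e-05]), 'ee_pos': array([158.63501649, 604.17929858, 252.68502271]), 'tcp_rot': array([-3.14033740e+00, -1.36430539e-04,  2.88470750e+00]), 'contact_force': array([0.26199043, 0.88947677, 0.42373779]), 'torque': array([-0.06594393,  0.00170271, -0.02549674]), 'opening': 0.9970276372332072}
scene {'fx': 354.4814148213325, 'fy': 354.4814148213325, 'cx': 257.4489671734131, 'cy': 191.2817311718348, 'k1': -0.011960843931273998, 'origin': array([1245.05119584, -388.99742071,  694.26232829]), 'rotation': array([ 0.95606115, -0.02261584,  1.09145389])} 0.9959716796875
top {'fx': 448.9844625465061, 'fy': 448.9844625465061, 'cx': 248.52543396940698, 'cy': 194.66179300935556, 'k1': 0.0018049826702808594, 'origin': array([ 320.8450036 ,   -9.71071568, 1083.11298541]), 'rotation': array([ 0.25609647,  0.00624054, -1.5368624 ])} 0.9957529703776041
```

```bash
python3 - <<'E'
s=open('h.py').read()
s=s.replace("def ray(","from scipy.spatial.transform import Rotation as Ro\ndef RM(im): return Ro.from_euler('xyz',im['rotation']).as_matrix()\ndef ray(",1)
s=s.replace("np.array(im['rotation'],float)@d","RM(im)@d").replace("np.array(im['rotation']).T@","RM(im).T@")
open('h.py','w').write(s)
E
```

```text
(no output)
```

View pics/scene0.png

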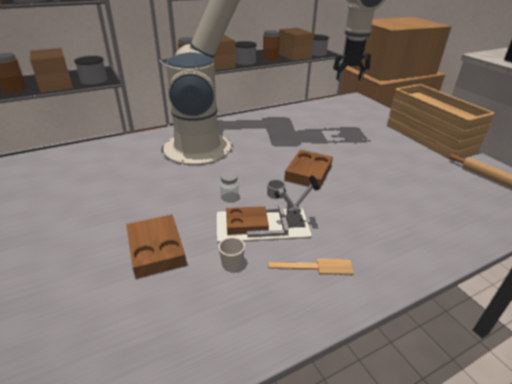

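View pics/top0.png

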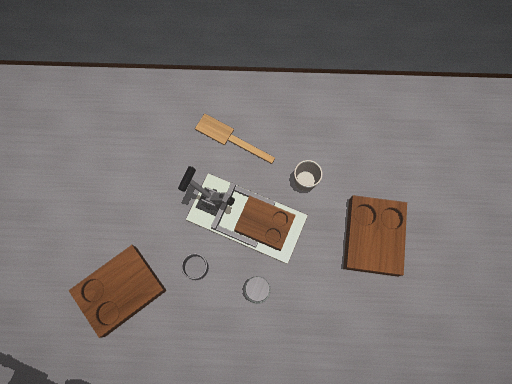

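The top view shows three mould-like blocks, at about (265,221), (118,290) and (377,236). The one at (265,221) is the smallest and lies between the jig's rails, so it fits the description. I'll confirm it in a crop and measure it.

```bash
python3 - <<'E'
from h import *
import pickle
im=pickle.load(open('top0.pkl','rb')); c=im['color']
cv2.imwrite('pics/crop0.png',cv2.resize(c[150:310,160:330],None,fx=4,fy=3.7,interpolation=cv2.INTER_CUBIC)[:590,:680])
hsv=cv2.cvtColor(c,cv2.COLOR_BGR2HSV)
wood=cv2.inRange(hsv,(3,90,30),(20,255,200))
for cn in cv2.findContours(wood,cv2.RETR_EXTERNAL,cv2.CHAIN_APPROX_NONE)[0]:
    if cv2.contourArea(cn)<500: continue
    r=cv2.minAreaRect(cn); b=cv2.boxPoints(r); P=np.array([onz(im,*p,40)[:2] for p in b])
    print('wood',np.round(b,1).tolist(),np.round(P,1).tolist(),np.round(P.mean(0),1),np.linalg.norm(P[0]-P[1]),np.linalg.norm(P[1]-P[2]), np.degrees(np.arctan2(*(P[1]-P[0])[::-1])),np.degrees(np.arctan2(*(P[2]-P[1])[::-1])))
# white board
print(hsv[245,285],hsv[185,212],hsv[100,100])
wh=cv2.inRange(hsv,(25,5,190),(100,80,255)); 
m=np.zeros_like(wh); m[150:310,160:330]=wh[150:310,160:330]
m[m>0]=255
cv2.imwrite('pics/wh.png',m)
ys,xs=np.nonzero(m); 
pts=np.array([onz(im,x,y,10)[:2] for x,y in zip(xs,ys)],np.float32)
r=cv2.minAreaRect(pts); print('board',r,cv2.boxPoints(r))
E
```

```text
wood [[65.69999694824219, 291.70001220703125], [132.8000030517578, 243.1999969482422], [167.1999969482422, 290.79998779296875], [100.0999984741211, 339.29998779296875]] [[351.8, 414.5], [467.5, 272.5], [361.5, 183.4], [251.5, 324.0]] [358.1 298.6] 183.1285872156575 138.46096761725713 -50.81801697023529 -139.9440262175296
wood [[233.3000030517578, 230.1999969482422], [248.89999389648438, 194.60000610351562], [295.6000061035156, 215.10000610351562], [279.8999938964844, 250.6999969482422]] [[506.0, 39.0], [593.8, 5.1], [547.0, -107.2], [461.3, -71.5]] [527.  -33.6] 94.05086647668472 121.60812909572138 -21.13795712970719 -112.59356448029479
wood [[343.20001220703125, 271.6000061035156], [348.70001220703125, 194.60000610351562], [408.3999938964844, 198.89999389648438], [402.8999938964844, 275.79998779296875]] [[418.2, -217.3], [601.5, -234.0], [595.5, -376.1], [413.1, -353.4]] [ 507.1 -295.2] 184.00739468467407 142.2340751429622 -5.208583851186854 -92.39645584422075
wood [[194.39999389648438, 128.8000030517578], [203.1999969482422, 112.4000015258789], [277.6000061035156, 152.5], [268.79998779296875, 168.8000030517578]] [[759.4, 147.0], [804.4, 127.6], [703.2, -61.8], [660.3, -41.1]] [731.8  42.9] 48.95277030594991 214.73511883833905 -23.295709187986922 -118.10559178738346
wood [[-0.10000000149011612, 63.599998474121094], [0.0, 59.900001525878906], [511.1000061035156, 73.69999694824219], [511.0, 77.4000015258789]] [[925.9, 666.2], [936.7, 667.8], [936.7, -657.9], [926.1, -656.4]] [931.4   4.9] 10.901230357306709 1325.6648573275122 8.55531299083662 -89.99660064999044
[ 44  13 214] [ 38  18 215] [168   9 137]
board ((607.542724609375, -14.68743896484375), (267.3382568359375, 261.2361145019531), 68.29552459716797) [[ 436.75156  -90.57483]
 [ 679.46704 -187.185  ]
 [ 778.33386   61.19995]
 [ 535.6184   157.81012]]
```

View pics/crop0.png

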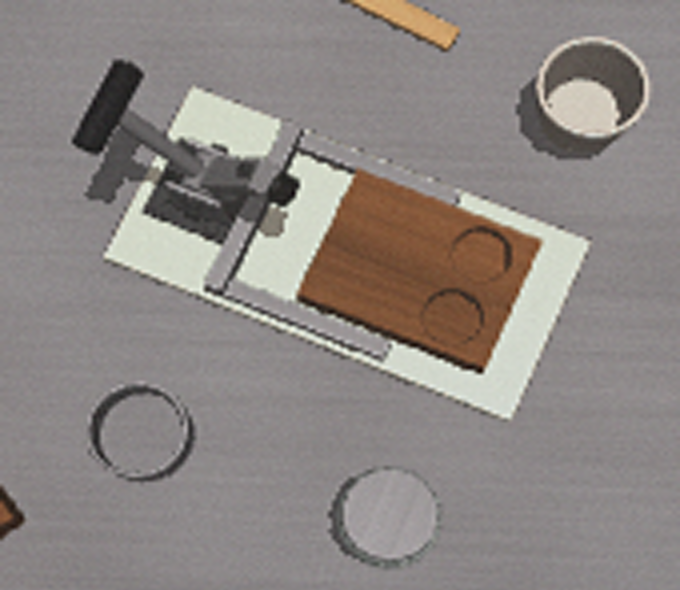

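View pics/wh.png

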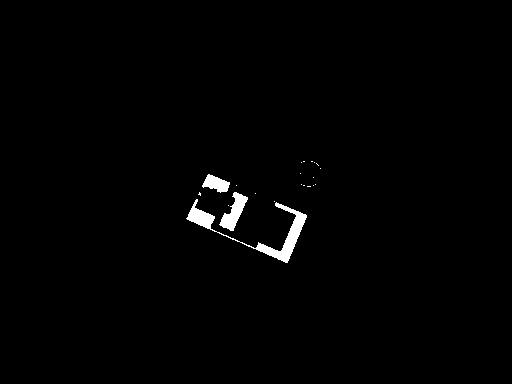

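The crop confirms it: the 120x90 block sits between the rails, with its pushed end towards lower right. The other two are about 183x140. Next I'll measure the board without the cup's rim pixels.

```bash
python3 - <<'E'
from h import *
import pickle
im=pickle.load(open('top0.pkl','rb')); c=im['color']; sc=pickle.load(open('scene0.pkl','rb'))
hsv=cv2.cvtColor(c,cv2.COLOR_BGR2HSV)
wh=cv2.inRange(hsv,(25,5,190),(100,80,255)); m=np.zeros_like(wh); m[165:275,175:315]=wh[165:275,175:315]
m[140:195,292:330]=0
ys,xs=np.nonzero(m)
pts=np.array([onz(im,x,y,10)[:2] for x,y in zip(xs,ys)],np.float32)
r=cv2.minAreaRect(pts); print('board',r,cv2.boxPoints(r))
ctr=np.array(r[0]); 
b=cv2.boxPoints(r); e=[b[1]-b[0],b[2]-b[1]]; l=max(e,key=np.linalg.norm); a=l/np.linalg.norm(l); 
if a[1]<0:a=-a
n=np.array([-a[1],a[0]])
print('axis',a,np.degrees(np.arctan2(a[1],a[0])))
J=lambda x,y:ctr+a*x+n*y
J3=lambda x,y,z:np.array([*J(x,y),z])
for nm,I in(('top',im),('scene',sc)):
    v=I['color'].copy()
    for x,y,z in [(-135,-65,10),(135,-65,10),(135,65,10),(-135,65,10),(55,-48,34),(55,48,34),(140,-28,148),(140,28,148),(90,0,62)]:
        u=proj(I,J3(x,y,z)); cv2.circle(v,tuple(np.round(u*1).astype(int)),1,(0,0,255),-1)
    cut=v[150:310,160:330] if nm=='top' else v[160:260,190:340]
    cv2.imwrite(f'pics/ov_{nm}.png',cv2.resize(cut,None,fx=3.6,fy=3.6,interpolation=cv2.INTER_NEAREST))
M=np.array([[506,39],[593.8,5.1],[547,-107.2],[461.3,-71.5]])
print('mould jig',[(round(float((p-ctr)@a),1),round(float((p-ctr)@n),1)) for p in M])
for nm,u,v,z in(('cup',308,173,65),('cutter',195.5,267,40),('jar',258,289,85)):
    p=onz(im,u,v,z)[:2]; print(nm,p,(p-ctr)@a,(p-ctr)@n,'depthz',dep(im,u,v))
# black bar
bl=cv2.inRange(hsv,(0,0,0),(180,255,50)); mm=np.zeros_like(bl); mm[160:200,170:204]=bl[160:200,170:204]
k,lab,st,cen=cv2.connectedComponentsWithStats(mm)
for i in range(1,k):
    if st[i,4]>20:
        p=onz(im,*cen[i],150)[:2]; print('bar',cen[i],st[i],p,(p-ctr)@a,(p-ctr)@n)
E
```

```text
board ((545.4463500976562, 10.034133911132812), (267.39312744140625, 127.5966796875), 68.32527160644531) [[ 436.7798    -90.64641 ]
 [ 555.3548   -137.77257 ]
 [ 654.1129    110.714676]
 [ 535.5379    157.84084 ]]
axis [0.36933678 0.92929554] 68.32527
mould jig [(12.3, 47.4), (13.3, -46.8), (-108.4, -44.7), (-106.8, 48.1)]
cup [ 644.70794025 -133.51319578] -96.7369367705452 -145.2606620930635 depthz [ 662.81202276 -140.4338096     8.08703033]
cutter [417.32553548 122.4248835 ] 57.1244926907056 160.57213957502904 depthz [420.94794128 127.38597514   0.83584479]
jar [370.25757279 -22.44640623] -94.88768066613183 150.80589115614603 depthz [370.25804359 -22.44652757  84.99048989]
bar [186.53608247 178.51546392] [178 167  18  24 194] [596.70713025 140.11943702] 139.82018366129626 0.40887312004177945
```

```bash
python3 -c "
import cv2,numpy as np
a=cv2.imread('pics/ov_top.png');b=cv2.imread('pics/ov_scene.png');print(a.shape,b.shape)"
```

```text
(576, 612, 3) (360, 540, 3)
```

View pics/ov_top.png

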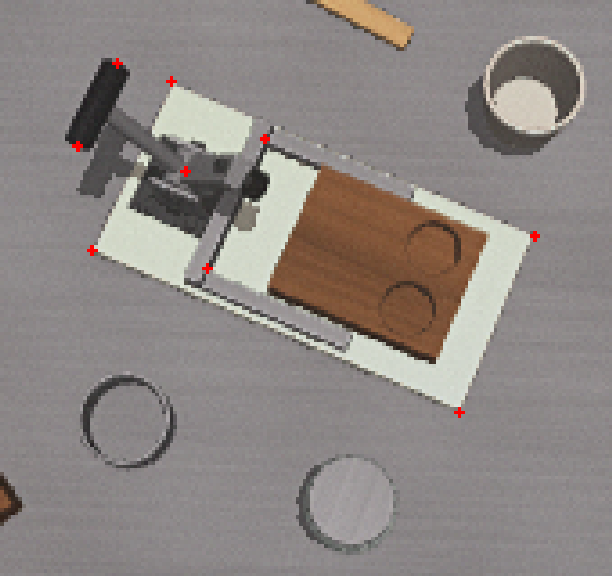

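View pics/ov_scene.png

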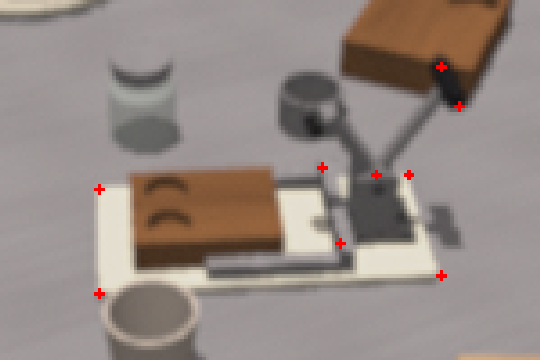

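The calibrated overlay fits both views. The jig's centre is at (545.4, 10.0), its axis is at 68.3°, and the mould's end face is at jig x≈-107.5, so it is about 42 mm short. I'll turn the tool so its x lies along jig +x.

```bash
cat >> h.py <<'E'
C=np.array([545.4,10.0]); TH=np.radians(68.33); A=np.array([np.cos(TH),np.sin(TH)]); N=np.array([-A[1],A[0]])
def where(tx=None,ty=0,tz=None):
    s=status.sense(); p=s['ee_pos']; R=Ro.from_euler('xyz',s['tcp_rot']); j=((p[:2]-C)@A,(p[:2]-C)@N,p[2])
    print('t',round(s['clock'],2),'jig TCP',np.round(j,1),'yaw err',round(s['tcp_rot'][2]-TH,4),'F jig',np.round([s['contact_force'][:2]@A,s['contact_force'][:2]@N,s['contact_force'][2]],1),'op',round(s['opening'],2))
    if tx is not None:
        t=np.array([*(C+A*tx+N*ty),tz]); print('tool shift m',np.round(R.inv().apply(t-p)/1000,4))
    Rt=Ro.from_euler('xyz',[np.pi,0,TH]); print('rotvec',np.round((R.inv()*Rt).as_rotvec(),4))
E
python3 -m handwheel '[[40,[0,0,0],[0,0,0.14]],[40,[0,0,0],[0,0,0.14]],[40,[0,0,0],[0,0,0.14]],[40,[0,0,0],[0,0,0.14]],[40,[0,0,0],[0,0,0.14]],[40,[0,0,0],[0,0,0.14]],[40,[0,0,0],[0,0,0.14]],[40,[0,0,0],[0,0,0.14]],[40,[0,0,0],[0,0,0.14]],[40,[0,0,0],[0,0,0.14]]]' 40
python3 -m handwheel '[[40,[0,0,0],[0,0,0.14]],[40,[0,0,0],[0,0,0.15]],[40,[0,0,0],[0,0,0]]]'
python3 -c "
from h import *
where(-150,0,253); print(status.sense()['joint_pos'])"
```

```text
clock: 1.1
ee_pos: [158.7, 604.3, 252.9]
tcp_rot: [-3.141, 0.001, 1.479]
contact_force: [0.0, -0.8, -0.5]
opening: 0.403
clock: 1.4
ee_pos: [158.7, 604.3, 253.0]
tcp_rot: [-3.142, 0.001, 1.192]
contact_force: [0.9, 0.0, -0.0]
opening: 0.398
t 1.4 jig TCP [409.5 578.9 253. ] yaw err -0.0009 F jig [ 0.3 -0.8 -0. ] op 0.4
tool shift m [-5.590e-01  5.794e-01  3.000e-04]
rotvec [-0.      0.0007 -0.0009]
[1.21848619e+00 4.93899841e-01 1.34589338e+00 3.67448478e-05
 1.30249241e+00 1.59757347e+00]
```

```bash

python3 -m handwheel '[[40,[-0.014,0.0145,0],[0,0,0]],[40,[-0.028,0.029,0],[0,0,0]],[40,[-0.028,0.029,0],[0,0,0]],[40,[-0.028,0.029,0],[0,0,0]],[40,[-0.028,0.029,0],[0,0,0]],[40,[-0.028,0.029,0],[0,0,0]],[40,[-0.028,0.029,0],[0,0,0]],[40,[-0.028,0.029,0],[0,0,0]],[40,[-0.028,0.029,0],[0,0,0]],[40,[-0.028,0.029,0],[0,0,0]]]'
python3 -m handwheel '[[40,[-0.028,0.029,0],[0,0,0]],[40,[-0.028,0.029,0],[0,0,0]],[40,[-0.028,0.029,0],[0,0,0]],[40,[-0.028,0.029,0],[0,0,0]],[40,[-0.028,0.029,0],[0,0,0]],[40,[-0.028,0.029,0],[0,0,0]],[40,[-0.028,0.029,0],[0,0,0]],[40,[-0.028,0.029,0],[0,0,0]],[40,[-0.028,0.029,0],[0,0,0]],[40,[-0.014,0.0145,0],[0,0,0]]]'
python3 -m handwheel '[[40,[0,0,0],[0,0,0]],[40,[0,0,0],[0,0,0]]]'
python3 -c "
from h import *
where(-140,0,40); print(status.sense()['joint_pos'])"
```

```text
clock: 2.4
ee_pos: [317.6, 254.4, 253.3]
tcp_rot: [3.141, -0.0, 1.201]
contact_force: [0.7, 0.0, 0.5]
opening: 0.402
clock: 3.4
ee_pos: [477.0, -95.5, 253.2]
tcp_rot: [3.141, 0.0, 1.199]
contact_force: [0.2, 0.6, -0.5]
opening: 0.402
clock: 3.6
ee_pos: [475.6, -92.7, 253.0]
tcp_rot: [-3.141, -0.0, 1.197]
contact_force: [0.6, 1.9, -0.2]
opening: 0.401
t 3.6 jig TCP [-121.2   27.   253. ] yaw err 0.0048 F jig [ 2.   0.1 -0.2] op 0.4
tool shift m [-0.019  0.027  0.213]
rotvec [-0.0008 -0.0001  0.0048]
[-3.15811349e-01  2.97765208e-01  1.68125934e+00  1.17183806e-04
  1.16332894e+00  5.75803691e-02]
```

```bash

python3 -m handwheel '[[40,[-0.012,0.0135,0],[0,0,0.005]],[40,[-0.012,0.0135,0],[0,0,0]],[40,[0,0,0.03],[0,0,0]],[40,[0,0,0.04],[0,0,0]],[40,[0,0,0.04],[0,0,0]],[40,[0,0,0.04],[0,0,0]],[40,[0,0,0.03],[0,0,0]],[40,[0,0,0],[0,0,0]],[40,[0,0,0],[0,0,0]]]'
python3 -c "
from h import *
print(manip.tcp_to_tips)
where(-130,0,40)
im=get_image('scene');cv2.imwrite('pics/s1.png',cv2.resize(im['color'][110:280,150:370],None,fx=3.4,fy=3.4))"
```

```text
clock: 4.5
ee_pos: [492.4, -125.2, 73.6]
tcp_rot: [-3.141, 0.0, 1.19]
contact_force: [1.0, 0.2, 1.3]
opening: 0.398
22.0
t 4.5 jig TCP [-145.2   -0.7   73.6] yaw err -0.0021 F jig [ 0.5 -0.9  1.3] op 0.4
tool shift m [ 0.0152 -0.0007  0.0336]
rotvec [-0.0006  0.0001 -0.0021]
```

View pics/s1.png

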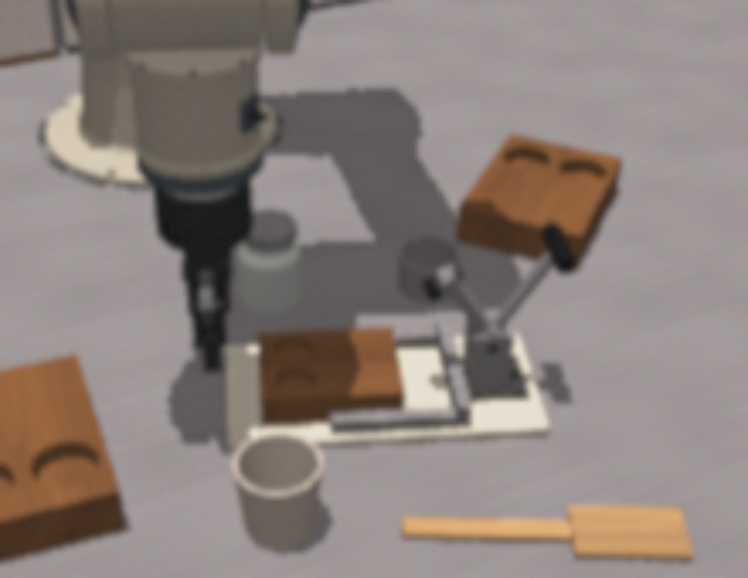

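The gripper, tips at about (210,365) in the crop, stands behind the mould and is clear of the cup and jar. I'll go down to tips z≈18 and push.

```bash

python3 -m handwheel '[[40,[0,0,0.017],[0,0,-0.002]],[40,[0,0,0.016],[0,0,0]],[40,[0,0,0],[0,0,0]],[40,[0.005,0,0],[0,0,0]],[40,[0.006,0,0],[0,0,0]],[40,[0.006,0,0],[0,0,0]],[40,[0.005,0,0],[0,0,0]]]'
python3 -c "
from h import *
where(-76,0,40)"
python3 -m handwheel '[[40,[0.005,0,0],[0,0,0]],[40,[0.005,0,0],[0,0,0]],[40,[0.005,0,0],[0,0,0]],[40,[0.005,0,0],[0,0,0]],[40,[0.005,0,0],[0,0,0]],[40,[0.005,0,0],[0,0,0]]]'
python3 -c "
from h import *
where(-76,0,40)"
```

```text
clock: 5.25
ee_pos: [500.8, -103.9, 40.9]
tcp_rot: [3.141, -0.0, 1.192]
contact_force: [0.7, 0.2, -0.4]
opening: 0.401
t 5.25 jig TCP [-122.3   -0.6   40.9] yaw err -0.0003 F jig [ 0.5 -0.6 -0.4] op 0.4
tool shift m [ 0.0463 -0.0006  0.0009]
rotvec [ 0.0009 -0.0001 -0.0003]
clock: 5.85
ee_pos: [511.5, -76.3, 40.3]
tcp_rot: [-3.142, 0.0, 1.192]
contact_force: [-1.3, -3.2, 2.4]
opening: 0.4
t 5.85 jig TCP [-92.7  -0.4  40.3] yaw err -0.0008 F jig [-3.4  0.   2.4] op 0.4
tool shift m [ 0.0167 -0.0004  0.0003]
rotvec [-0.      0.0001 -0.0008]
```

```bash

python3 -m handwheel '[[40,[0.004,0,0],[0,0,0]],[40,[0.004,0,0],[0,0,0]],[40,[0.003,0,0],[0,0,0]],[40,[0.0015,0,0],[0,0,0]],[40,[0,0,0],[0,0,0]]]'
python3 -c "
from h import *
where(-76,0,40)"
python3 -m handwheel '[[40,[0.001,0,0],[0,0,0]],[40,[0.001,0,0],[0,0,0]],[40,[0,0,0],[0,0,0]]]'
python3 -c "
from h import *
where(-76,0,40)"
python3 -m handwheel '[[40,[0.001,0,0],[0,0,0]],[40,[0,0,0],[0,0,0]]]'
python3 -c "
from h import *
where(-76,0,40)"
```

```text
clock: 6.35
ee_pos: [516.0, -64.8, 40.2]
tcp_rot: [-3.141, -0.0, 1.192]
contact_force: [0.6, 0.3, -0.4]
opening: 0.398
t 6.35 jig TCP [-80.3  -0.3  40.2] yaw err -0.0007 F jig [ 0.5 -0.5 -0.4] op 0.4
tool shift m [ 0.0043 -0.0003  0.0002]
rotvec [-0.0001 -0.0001 -0.0007]
clock: 6.65
ee_pos: [516.7, -63.0, 40.2]
tcp_rot: [-3.141, -0.0, 1.192]
contact_force: [-0.8, -0.3, 0.4]
opening: 0.399
t 6.65 jig TCP [-78.5  -0.3  40.2] yaw err -0.0009 F jig [-0.5  0.6  0.4] op 0.4
tool shift m [ 0.0025 -0.0003  0.0002]
rotvec [-0.0002 -0.0001 -0.0009]
clock: 6.85
ee_pos: [517.1, -62.1, 40.2]
tcp_rot: [3.142, -0.0, 1.192]
contact_force: [-0.9, -0.3, 0.6]
opening: 0.404
t 6.85 jig TCP [-77.5  -0.4  40.2] yaw err -0.0008 F jig [-0.6  0.7  0.6] op 0.4
tool shift m [ 0.0015 -0.0004  0.0003]
rotvec [ 0.     -0.0001 -0.0008]
```

Not at the fence yet, so I'll go on in small steps.

```bash

python3 -m handwheel '[[40,[0.001,0,0],[0,0,0]],[40,[0.001,0,0],[0,0,0]]]'
python3 -c "
from h import *
where()"
python3 -m handwheel '[[40,[0.001,0,0],[0,0,0]],[40,[0.001,0,0],[0,0,0]]]'
python3 -c "
from h import *
where()"
```

```text
clock: 7.05
ee_pos: [517.6, -61.0, 40.3]
tcp_rot: [-3.141, 0.001, 1.192]
contact_force: [-5.1, -20.6, 1.4]
opening: 0.401
t 7.05 jig TCP [-76.2  -0.4  40.3] yaw err -0.0002 F jig [-21.   -2.9   1.4] op 0.4
rotvec [-0.0001  0.0011 -0.0002]
clock: 7.25
ee_pos: [517.7, -60.7, 40.3]
tcp_rot: [-3.141, 0.003, 1.193]
contact_force: [-13.8, -45.3, 4.2]
opening: 0.4
t 7.25 jig TCP [-76.   -0.4  40.3] yaw err 0.0003 F jig [-47.2  -3.9   4.2] op 0.4
rotvec [-0.0005  0.0034  0.0003]
```

The fence stopped it at TCP x=-76, as predicted, and the force rose to 47 N. I'll back off and check.

```bash

python3 -m handwheel '[[40,[-0.003,0,0],[0,0,0]],[40,[-0.01,0,0],[0,0,0]],[40,[-0.03,0,0],[0,0,0]],[40,[-0.03,0,0],[0,0,0]],[40,[0,0,-0.03],[0,0,0]],[40,[0,0,-0.045],[0,0,0]],[40,[0,0,-0.045],[0,0,0]],[40,[0,0,-0.045],[0,0,0]],[40,[0,0,-0.03],[0,0,0]],[40,[0,0,0],[0,0,0]]]'
python3 - <<'E'
from h import *
where(175,0,255)
im=get_image('top'); c=im['color']
hsv=cv2.cvtColor(c,cv2.COLOR_BGR2HSV); wood=cv2.inRange(hsv,(3,90,30),(20,255,200)); m=np.zeros_like(wood); m[170:270,200:320]=wood[170:270,200:320]
cn=max(cv2.findContours(m,cv2.RETR_EXTERNAL,cv2.CHAIN_APPROX_NONE)[0],key=cv2.contourArea)
P=[onz(im,*p,40)[:2] for p in cv2.boxPoints(cv2.minAreaRect(cn))]
print([np.round([(p-C)@A,(p-C)@N],1).tolist() for p in P])
cv2.imwrite('pics/t2.png',cv2.resize(c[150:310,160:330],None,fx=3.6,fy=3.6))
E
```

```text
clock: 8.25
ee_pos: [493.1, -127.2, 239.4]
tcp_rot: [3.134, -0.0, 1.192]
contact_force: [0.2, -0.3, -0.5]
opening: 0.404
t 8.25 jig TCP [-146.8   -2.1  239.4] yaw err -0.0007 F jig [-0.2 -0.3 -0.5] op 0.4
tool shift m [ 0.3218 -0.0022 -0.0156]
rotvec [ 0.0071 -0.0003 -0.0007]
[[54.7, 47.2], [56.1, -47.6], [-45.3, -45.5], [-44.6, 48.2]]
```

View pics/t2.png

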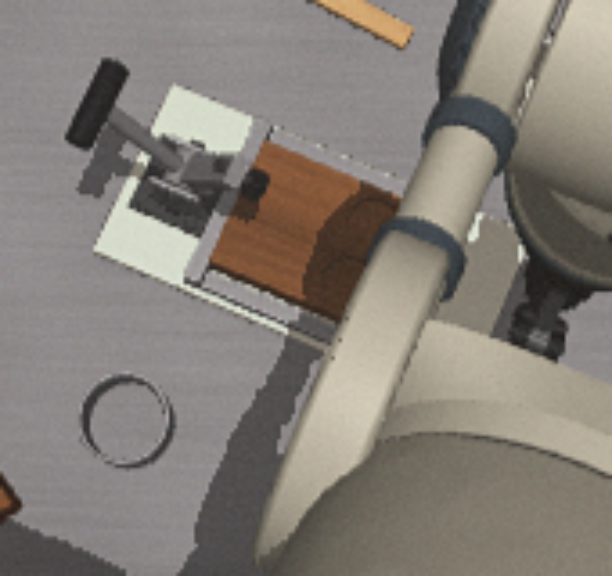

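The mould's front edge is at jig x≈55, on the fence, so it is home. Next I'll shut the fingers and pass over to the far side of the bar.

```bash

python3 -m handwheel '[[0,[0.02,0,-0.015],[0.006,0,0]],[0,[0.036,0,0],[0,0,0]],[0,[0.036,0,0],[0,0,0]],[0,[0.036,0,0],[0,0,0]],[0,[0.036,0,0],[0,0,0]],[0,[0.036,0,0],[0,0,0]],[0,[0.036,0,0],[0,0,0]],[0,[0.036,0,0],[0,0,0]],[0,[0.036,0,0],[0,0,0]],[0,[0.02,0,0],[0,0,0]]]' 
python3 -m handwheel '[[0,[0,0,0],[0,0,0]],[0,[0,0,0],[0,0,0]]]'
python3 -c "
from h import *
where(185,0,160)"
```

```text
clock: 9.3
ee_pos: [613.0, 180.6, 248.5]
tcp_rot: [-3.134, 0.001, 1.193]
contact_force: [0.6, -0.9, -0.2]
opening: 0.001
clock: 9.5
ee_pos: [612.3, 178.1, 248.9]
tcp_rot: [-3.134, 0.001, 1.193]
contact_force: [-0.0, -0.5, -0.4]
opening: -0.002
t 9.5 jig TCP [ 1.810e+02 -1.000e-01  2.489e+02] yaw err -0.0001 F jig [-0.5 -0.2 -0.4] op -0.0
tool shift m [0.0042 0.0006 0.0889]
rotvec [-0.0078  0.0013 -0.0001]
```

```bash

python3 -m handwheel '[[0,[0.004,0,0.025],[-0.008,0,0]],[0,[0,0,0.03],[0,0,0]],[0,[0,0,0.03],[0,0,0]],[0,[0,0,0.004],[0,0,0]],[0,[0,0,0],[0,0,0]]]'
python3 - <<'E'
from h import *
where(160,0,160)
im=get_image('scene');cv2.imwrite('pics/s3.png',cv2.resize(im['color'][90:280,190:390],None,fx=3,fy=3))
E
```

```text
clock: 10.0
ee_pos: [613.9, 181.1, 160.9]
tcp_rot: [3.141, 0.001, 1.191]
contact_force: [-0.6, -0.3, 0.6]
opening: 0.0
t 10.0 jig TCP [184.3  -0.4 160.9] yaw err -0.0017 F jig [-0.5  0.5  0.6] op 0.0
tool shift m [-0.0243 -0.0004  0.0009]
rotvec [ 0.0004  0.0011 -0.0017]
```

View pics/s3.png

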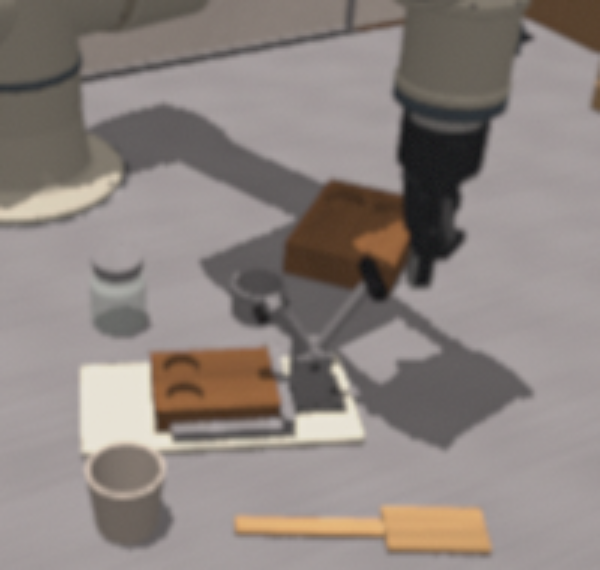

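The fingertips, at about (425,275) in the crop, stand behind the bar at (375,278). I'll push in the -x direction.

```bash

python3 -m handwheel '[[0,[-0.01,0,0],[0,0,0]],[0,[-0.01,0,0],[0,0,0]],[0,[-0.005,0,0],[0,0,0]],[0,[-0.005,0,0],[0,0,0]],[0,[-0.005,0,0],[0,0,0]]]'
python3 -c "
from h import *
where()"
python3 -m handwheel '[[0,[-0.006,0,0],[0,0,0]],[0,[-0.006,0,-0.002],[0,0,0]],[0,[-0.006,0,-0.002],[0,0,0]]]'
python3 -c "
from h import *
where()"
```

```text
clock: 10.55
ee_pos: [603.2, 150.6, 163.3]
tcp_rot: [3.136, -0.005, 1.191]
contact_force: [4.9, 12.8, 10.4]
opening: -0.002
t 10.55 jig TCP [152.   -1.8 163.3] yaw err -0.0011 F jig [13.7  0.1 10.4] op -0.0
rotvec [ 0.0061 -0.0048 -0.0011]
clock: 10.85
ee_pos: [596.0, 133.2, 166.8]
tcp_rot: [3.136, -0.003, 1.192]
contact_force: [3.1, 6.5, 5.4]
opening: 0.004
t 10.85 jig TCP [133.2  -1.5 166.8] yaw err -0.0009 F jig [ 7.2 -0.5  5.4] op 0.0
rotvec [ 0.0051 -0.0029 -0.0009]
```

```bash

python3 -m handwheel '[[0,[-0.006,0,0],[0,0,0]],[0,[-0.006,0,0],[0,0,0]],[0,[-0.006,0,0],[0,0,0]]]'
python3 -c "
from h import *
where()"
python3 -m handwheel '[[0,[-0.006,0,0],[0,0,0]],[0,[-0.006,0,0],[0,0,0]],[0,[-0.005,0,0],[0,0,0]],[0,[0,0,0],[0,0,0]]]'
python3 - <<'E'
from h import *
where()
im=get_image('scene');cv2.imwrite('pics/s4.png',cv2.resize(im['color'][90:280,190:390],None,fx=3,fy=3))
E
```

```text
clock: 11.15
ee_pos: [588.1, 115.7, 165.7]
tcp_rot: [3.139, -0.0, 1.192]
contact_force: [0.4, 1.3, 0.9]
opening: 0.004
t 11.15 jig TCP [114.   -0.6 165.7] yaw err -0.0009 F jig [1.4 0.1 0.9] op 0.0
rotvec [ 0.0027 -0.0004 -0.0009]
clock: 11.55
ee_pos: [581.4, 99.7, 165.2]
tcp_rot: [3.14, 0.0, 1.191]
contact_force: [0.9, 1.0, 0.5]
opening: 0.003
t 11.55 jig TCP [ 96.6  -0.4 165.2] yaw err -0.0014 F jig [ 1.3 -0.5  0.5] op 0.0
rotvec [ 0.0016  0.0004 -0.0014]
```

View pics/s4.png

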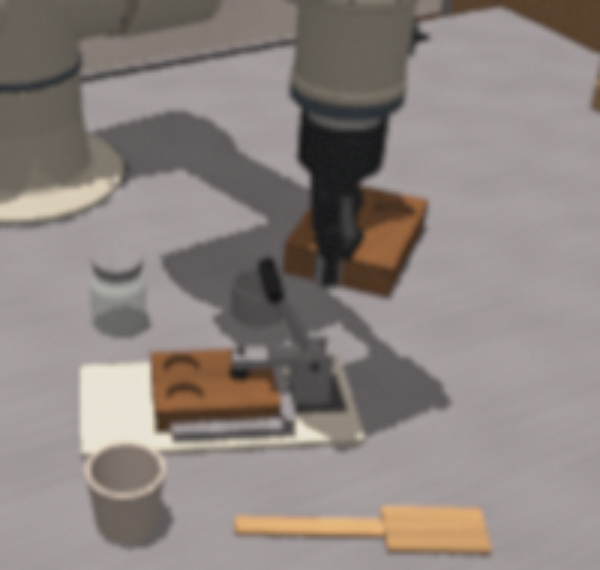

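The lever has snapped over. The bar is at (270,280) in the crop, leaning towards the mould, and the foot is down at (240,365). I'll take the hand away (+x, then up and off to the robot's left) and check.

```bash

python3 -m handwheel '[[0,[0.01,0,0],[0,0,0]],[0,[0.03,0,0],[0,0,0]],[0,[0.035,0,0],[0,0,0]],[0,[0.02,0,-0.02],[0,0,0]],[0,[0,0,-0.04],[0,0,0]],[0,[0,0,-0.04],[0,0,0]],[0,[0.035,-0.02,0],[0,0,0]],[0,[0.035,-0.02,0],[0,0,0]],[0,[0.035,-0.02,0],[0,0,0]],[0,[0.035,-0.02,0],[0,0,0]]]'
python3 -m handwheel '[[0,[0.035,-0.02,0],[0,0,0]],[0,[0.035,-0.02,0],[0,0,0]],[0,[0.035,-0.02,0],[0,0,0]],[0,[0.035,-0.02,0],[0,0,0]],[0,[0,0,0],[0,0,0]],[0,[0,0,0],[0,0,0]],[0,[0,0,0],[0,0,0]],[0,[0,0,0],[0,0,0]],[0,[0,0,0],[0,0,0]],[0,[0,0,0],[0,0,0]]]'
python3 - <<'E'
from h import *
import pickle
where()
im=get_image('top'); c=im['color']; old=pickle.load(open('top0.pkl','rb'))['color']
v=c[90:310,150:340].copy(); cv2.imwrite('pics/t5.png',cv2.resize(v,None,fx=2.7,fy=2.7,interpolation=cv2.INTER_CUBIC))
hsv=cv2.cvtColor(c,cv2.COLOR_BGR2HSV); wood=cv2.inRange(hsv,(3,90,30),(20,255,200)); m=np.zeros_like(wood); m[170:270,200:320]=wood[170:270,200:320]
m=cv2.morphologyEx(m,cv2.MORPH_CLOSE,np.ones((3,3)))
cn=max(cv2.findContours(m,cv2.RETR_EXTERNAL,cv2.CHAIN_APPROX_NONE)[0],key=cv2.contourArea)
P=[onz(im,*p,40)[:2] for p in cv2.boxPoints(cv2.minAreaRect(cn))]
print('mould',[np.round([(p-C)@A,(p-C)@N],1).tolist() for p in P])
bl=cv2.inRange(hsv,(0,0,0),(180,255,50)); mm=np.zeros_like(bl); mm[165:250,180:270]=bl[165:250,180:270]
k,lab,st,cen=cv2.connectedComponentsWithStats(mm)
for i in range(1,k):
    if st[i,4]>40: p=onz(im,*cen[i],151)[:2]; print('dark',cen[i],st[i,4],np.round([(p-C)@A,(p-C)@N],1))
for nm,(x0,y0,x1,y1) in dict(cup=(285,150,330,200),jar=(238,270,278,310),cutter=(176,248,215,285),spat=(188,108,282,170)).items():
    print(nm,cv2.phaseCorrelate(*[cv2.cvtColor(q[y0:y1,x0:x1],cv2.COLOR_BGR2GRAY).astype(np.float64) for q in(old,c)]))
E
```

```text
clock: 12.6
ee_pos: [593.7, 350.9, 265.2]
tcp_rot: [3.14, -0.0, 1.192]
contact_force: [1.3, -0.2, -0.0]
opening: -0.001
clock: 13.6
ee_pos: [572.0, 507.4, 265.2]
tcp_rot: [3.139, -0.0, 1.191]
contact_force: [-0.6, -0.0, 0.7]
opening: -0.003
t 13.6 jig TCP [472.1 158.9 265.2] yaw err -0.0017 F jig [-0.2  0.6  0.7] op -0.0
rotvec [ 0.0021 -0.0001 -0.0017]
mould [[54.4, 48.2], [57.0, -46.5], [-65.6, -45.8], [-65.7, 47.8]]
dark [226.53266332 195.48743719] 199 [44.4  0.6]
cup ((0.51357886711126, 0.05866577180498922), 0.9881611296992115)
jar ((-0.05184865237533742, 0.06155352901051003), 1.0263151166074838)
cutter ((0.018037401764253502, -0.0236346949400712), 1.0326367443457807)
spat ((0.1560824695873393, 0.023080494733473955), 0.4570376071852967)
```

View pics/t5.png

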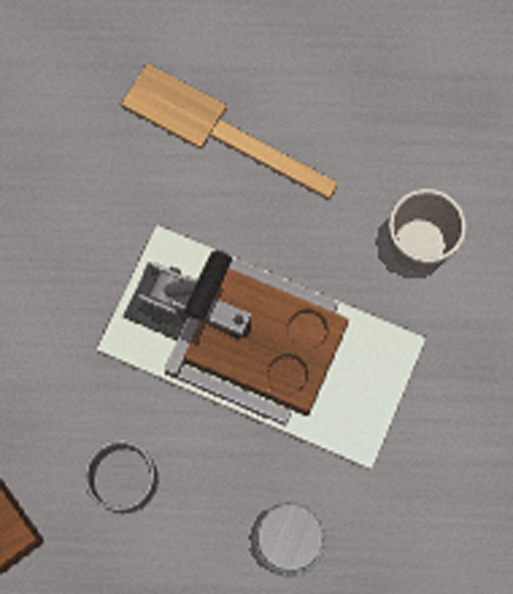

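The mould is home at -65.6..55 and the bar is at jig x=44, so the clamp is shut. The cup's shift of 0.5 px needs a closer check.

```bash
python3 - <<'E'
from h import *
import pickle
im=get_image('top'); c=im['color']; old=pickle.load(open('top0.pkl','rb'))['color']
for q in(old,c):
    h=cv2.cvtColor(q,cv2.COLOR_BGR2HSV)[150:200,285:330]; m=cv2.inRange(h,(0,12,130),(40,80,255))
    x,y,=np.nonzero(m)[::-1]; print(m.sum()/255,x.mean(),y.mean(),x.min(),x.max(),y.min(),y.max())
d=cv2.absdiff(old,c).max(2)[150:200,285:330]; print(d.max(),(d>25).sum())
s=get_image('scene')['color']; so=pickle.load(open('scene0.pkl','rb'))['color']
print('scene cup diff',(cv2.absdiff(s,so).max(2)[238:272,216:250]>30).sum())
E
```

```text
390.0 20.915384615384614 25.76153846153846 0 44 0 49
399.0 20.80952380952381 25.69924812030075 0 44 0 49
13 0
scene cup diff 0
```

The pixel difference at the cup is only noise (at most 13), so it did not move. I'll hand in.

```bash
python3 -c "
from bench import *
print(hand_in())"
```

```text
the job is handed in; nothing more can be done
None
```

The mould is fully home against the fence and the clamp has snapped shut with its foot down on it. I handed the job in at about 13.7 s, with the hand clear of everything.

- **Mould:** I pushed the small one in the jig, about 120 x 90 mm; the other two measured about 183 x 140 mm. It travelled about 42 mm, and the push force rose to 47 N when it met the fence. The last top picture puts its ends at jig x ≈ -65.6 and +55 mm, against -65 and +55 mm when fully home.
- **Clamp:** I pushed the bar over with shut fingers. It snapped shut by itself, and the bar then stood at jig x ≈ 44 mm, where about 45 mm means shut. I saw the foot down on the mould in the pictures but did not measure its pressing force.
- **Bystanders:** the jar and cutter showed no shift. One check gave a 0.5 px shift for the cup, but comparing its pixels directly in both views showed no change. The same check on the spatula matched weakly (0.16 px). It looks unmoved in the last picture, and the arm never went near it.

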